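# Feel for the free cells and put the piston pins away

### The job

Put the two piston pins away in the six-cell tray: each must stand upright, right down on the floor of its own empty cell. Four cells are already taken by a tappet sunk down inside, hard to tell from a bare floor by eye, so feel each cell with the pin in your grip: keep hold until it is down on the floor, never let go of it on top of a tappet or drop it in from higher up. Leave the other things on the bench where they are.

Things in the scene. Friction and masses are not known exactly. Their poses are not given: they have to be found in the camera images.
- tray: dark steel tray fixed to the bench, 114 (x) x 136 (y) x 54 mm high; 4 mm thick screw tabs reach 22 mm out at both y ends. Two rows of three open cells, centres at x = -33, +33 and y = -44, 0, +44 mm, each 40 x 40 mm inside and 50 mm deep; walls 4 mm, floor 4 mm above the bench. A closed rib 26 mm wide, rim high, parts the rows. Origin: centre of underside, z up
- pin_a: bright steel piston pin, a cylinder 30 mm in diameter, 95 mm tall, 2 mm chamfers, a dark bore showing at the ends, about 0.35 kg, standing on end on the bench. Origin: centre of its lower end face, z along the pin (up). On a cell floor it stands 45 mm above the tray's rim; on a tappet, 71 mm.
- pin_b: second piston pin, identical to pin_a
- cell1 (a point): centre of the mouth of the tray cell at tray x = -33 mm, y = -44 mm, level with the rim (54 mm above the bench). Empty in two of the six cells, else taken by a tappet like spare_tappet lying loose on the floor, its flat top 24 mm below the rim; which ones changes each time and is not reported
- cell2 (a point): centre of the mouth of the tray cell at tray x = -33 mm, y = 0 mm, level with the rim (54 mm above the bench). Empty in two of the six cells, else taken by a tappet like spare_tappet lying loose on the floor, its flat top 24 mm below the rim; which ones changes each time and is not reported
- cell3 (a point): centre of the mouth of the tray cell at tray x = -33 mm, y = 44 mm, level with the rim (54 mm above the bench). Empty in two of the six cells, else taken by a tappet like spare_tappet lying loose on the floor, its flat top 24 mm below the rim; which ones changes each time and is not reported
- cell4 (a point): centre of the mouth of the tray cell at tray x = 33 mm, y = 44 mm, level with the rim (54 mm above the bench). Empty in two of the six cells, else taken by a tappet like spare_tappet lying loose on the floor, its flat top 24 mm below the rim; which ones changes each time and is not reported
- cell5 (a point): centre of the mouth of the tray cell at tray x = 33 mm, y = 0 mm, level with the rim (54 mm above the bench). Empty in two of the six cells, else taken by a tappet like spare_tappet lying loose on the floor, its flat top 24 mm below the rim; which ones changes each time and is not reported
- cell6 (a point): centre of the mouth of the tray cell at tray x = 33 mm, y = -44 mm, level with the rim (54 mm above the bench). Empty in two of the six cells, else taken by a tappet like spare_tappet lying loose on the floor, its flat top 24 mm below the rim; which ones changes each time and is not reported
- spare_tappet: bystander: loose dark steel tappet like those in the taken cells, 34 mm across, 26 mm tall, standing on the bench; origin under its centre
- piston: bystander: aluminium piston, 82 mm across, 68 mm tall; origin under its centre
- oil_bottle: bystander: grey bottle, 72 mm across, 180 mm tall; origin under its centre
- grease_tin: bystander: round metal tin, 90 mm across, 70 mm tall; origin under its centre
- wrench: bystander: steel wrench about 200 mm long, lying along its own x axis
- screwdriver: bystander: screwdriver about 220 mm long, lying along its own x axis
- bearing_race: bystander: steel ring, 62 mm outside, 50 mm inside, 20 mm tall; origin under its centre
There are look-alikes about, which are no part of the job. Of the things that look like the tray, take the one that is nearest to the robot's base at the start.

How it is judged:
By the outcome, as a careful person would: the job done as asked, in the order asked, and still so for the second after the job is handed in, with the robot touching nothing.
It also fails if it takes over 72 s, if anything falls off the work surface, if the arm or the gripper's body presses on something with over 40 N, if the wrist force passes 120 N, or if a joint passes its speed limit or range.

### The arm

A 6-joint arm with a two-finger parallel gripper is mounted at the origin on the work surface. World frame = base frame: x ahead of the robot, y to its left, z up, the work surface at z = 0. Lengths are in m, angles in rad, forces in N, time in s.
With the tool pointing down it reaches from about 0.25 to 0.775 m from the base axis. Payload 8.9 kg.
Tool frame: the origin (TCP) lies midway between the tips of the shut fingers; the grasp point (between the pads) lies 19 mm behind it; y points along the fingers, z is the direction in which the jaws open and shut, and the axes are right-handed (so a half turn about y gives the same grasp; the last joint's range is limited). The gripper opens to 85 mm and grips with 20 to 120 N. Pads are 22 mm wide; open, the fingers measure 114 mm over their backs; the gripper's body (76 mm by 85 mm) begins 54 mm behind the grasp point. The pads swing forward as they close: fully open they stand 13 mm farther back than shut.
Start: joints at [-1.417, 0.291, -0.153, 1.127, 0, 1.431], TCP at [0.152, -0.503, 0.231] pointing down, gripper open.
Joint ranges: [-2.52, 2.52], [-0.91, 1.74], [-1.3, 1.37], [-1.96, 2.02], [-1.52, 1.47], [-3.14, 3.14]. Speed limits (rad/s): [2.22, 2.22, 2.79, 3.14, 3.14, 3.14].

### API

Orientations are given as a unit quaternion [x, y, z, w].
In Python, from cell import status, imaging, ctrl gives the robot as it stands. The module is installed in compiled form; this text tells all that it offers.
- The arm moves only by the tool jog_arm, never from a script. Its argument "plan" is one flat list of numbers, 7 for each row, row after row: the shift along the tool's x, y, z in mm, then the turn, a rotation vector about the tool's x, y, z in rad, then the finger opening in mm, from 0 to 85.4. In form: [dx, dy, dz, wx, wy, wz, hand, dx, dy, dz, wx, wy, wz, hand, ...]. A call has 1 to 5 rows; each row shifts and turns the commanded pose from where the row before left it, along the tool's axes as they then stand; what a row does not reach is not made up. A row lasts 1/10 s, in which the tool goes at most 50 mm and 8.59 degrees, less where a joint would pass 70% of its speed; a pose out of reach is approached as far as the arm can. A call with a gripper value outside its range is refused whole. The fingers move at their own pace and stop on an object; "newtons" is the grip in N (left out, the last holds). Time passes only in rows, so rows that do not move let the fingers close. It gives the time, the measured TCP pose, the force and the opening at its end, in the units of the state.
- status.get_obs(): the state, without advancing time (a new reading comes with each control period).
- imaging.snapshot(name): name is "side" or "top" or "wrist"; returns the picture (420x560x3 uint8, blue, green, red); there is no depth.
- imaging.calibration(name): a dict with "fx", "fy", "cx", "cy" (pixels), "extrinsics" (4x4, takes a point from world to camera coordinates). Camera axes: x right, y down, z forward; pixel columns grow to the right and rows downward; lengths in m; the calibration is good to about 2 mm. A picture is of the moment at which its call begins: read the wrist's pose just before it. calibration takes no time and is no camera call; for the wrist camera it gives the pose at the moment of the call.
- ctrl.hand_in(): hands the job in, once; it reports no verdict.
The state is a dict: "time_s": time; "q": joint angles; "joint_vel": joint speeds; "joint_efforts": joint torques, N m; "tcp_pos": TCP position; "ee_rot": TCP orientation; "force": force on the tool from outside, world axes, zero at the start; "ft_torque": the same for the moment, N m; "grip_width": finger opening in m.
Only numpy, scipy, OpenCV 4.12 (cv2) and the standard library are available. Lean on these libraries where they do the work, as an engineer would, in place of code of your own. Each camera call takes 0.05 s, during which the arm holds its last target.

## Working session

There is one attempt and no reset: what is moved stays moved. The work goes in short steps, Python scripts to look and compute and a tool call to move; the robot and the scene stay as the last step left them, time stands still between calls to the robot, and variables do not carry over. Pictures are saved under pics/ and viewed, and the job is handed in when it is done.

Besides the shell and the picture viewer there is one more tool, called as name(argument=value, ...) on one line, values as JSON. jog_arm: Moves the arm, as the interface text tells. Its arguments: {"type":"object","properties":{"plan":{"type":"array","items":{"type":"number"}},"newtons":{"type":"number"}},"required":["plan"]}

```bash
mkdir -p pics
python3 - <<'E'
from cell import status, imaging, ctrl
import cv2, numpy as np
o=status.get_obs(); print({k:np.round(v,3) for k,v in o.items()})
for n in("top","side","wrist"):
    c=imaging.calibration(n); print(n,c["fx"],c["cx"],c["cy"],np.round(c["extrinsics"],3).tolist())
    im=imaging.snapshot(n); cv2.imwrite(f"pics/{n}0.png",im)
E
```

```text
{'time_s': np.float64(0.0), 'q': array([-1.417,  0.291, -0.154,  1.127,  0.   ,  1.432]), 'joint_vel': array([ 0.001,  0.002, -0.001, -0.001,  0.002, -0.001]), 'joint_efforts': array([ 0.0000e+00, -5.3714e+01,  3.3137e+01,  1.6000e-02, -0.0000e+00,
       -0.0000e+00]), 'tcp_pos': array([ 0.151, -0.502,  0.231]), 'ee_rot': array([-0.103,  0.7  , -0.699,  0.103]), 'force': array([ 1.867,  0.559, -0.881]), 'ft_torque': array([-0.016,  0.013, -0.008]), 'grip_width': np.float64(0.086)}
top 428.4700639212818 275.76343795404716 205.1414794867115 [[0.024, -1.0, 0.002, -0.015], [-0.994, -0.024, -0.11, 0.582], [0.11, 0.0, -0.994, 1.212], [0.0, 0.0, 0.0, 1.0]]
side 510.58464776439837 282.0325561863967 206.9295997855381 [[0.993, -0.121, 0.009, -0.547], [-0.079, -0.702, -0.708, 0.107], [0.092, 0.702, -0.706, 1.255], [0.0, 0.0, 0.0, 1.0]]
wrist 370.8532054118553 276.3614011279487 207.829728752226 [[0.288, -0.958, -0.001, -0.524], [-0.911, -0.275, 0.307, -0.04], [-0.295, -0.087, -0.952, 0.381], [0.0, 0.0, 0.0, 1.0]]
```

View pics/top0.png

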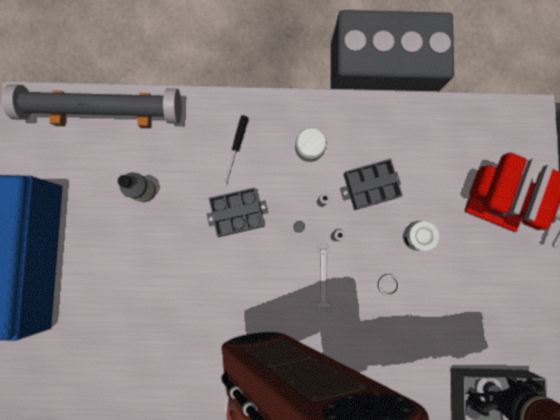

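View pics/side0.png

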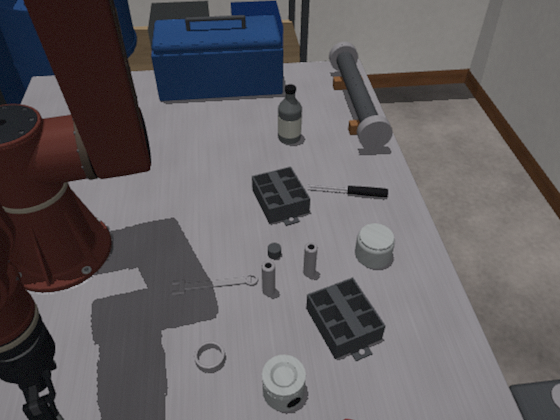

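View pics/wrist0.png

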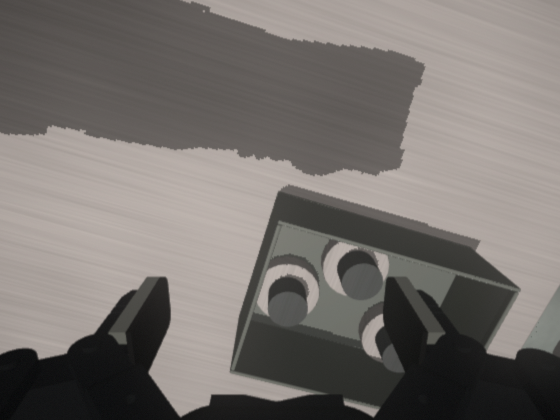

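Run:
```python
import cv2, numpy as np
t=cv2.imread("pics/top0.png"); s=cv2.imread("pics/side0.png")
a=cv2.resize(t[150:270,190:440],None,fx=3.2,fy=3.2,interpolation=cv2.INTER_CUBIC); a=cv2.convertScaleAbs(a,alpha=1.6)
b=cv2.resize(s[150:370,230:400],None,fx=2.7,fy=2.7,interpolation=cv2.INTER_CUBIC)
cv2.imwrite("pics/tc.png",a);cv2.imwrite("pics/sc.png",cv2.convertScaleAbs(b,alpha=1.6))
```

```text
(no output)
```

View pics/tc.png

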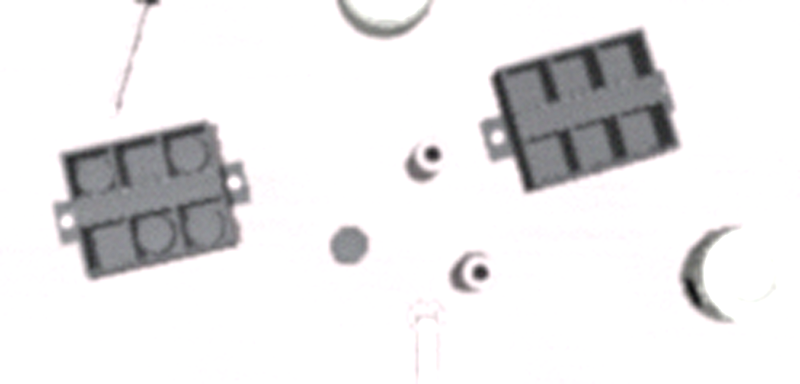

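View pics/sc.png

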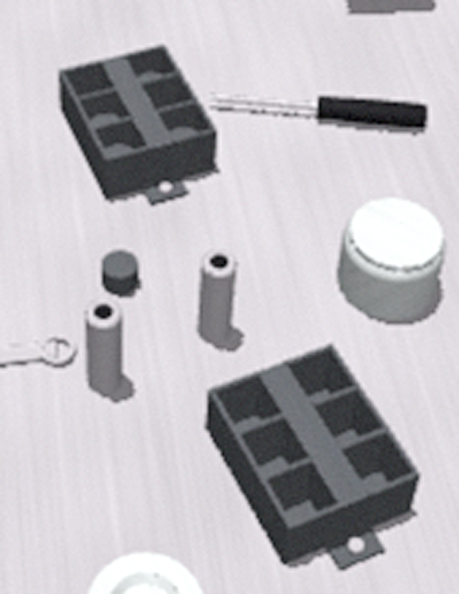

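```bash
cat > h.py <<'E'
import numpy as np, cv2
from cell import status, imaging
def ray(c,u,v,z):
    E=np.array(c["extrinsics"]);R=E[:3,:3];t=E[:3,3]
    d=R.T@np.array([(u-c["cx"])/c["fx"],(v-c["cy"])/c["fy"],1]);o=-R.T@t
    return (o+d*(z-o[2])/d[2])
def proj(c,p):
    E=np.array(c["extrinsics"]);q=E[:3,:3]@np.array(p)+E[:3,3]
    return q[0]/q[2]*c["fx"]+c["cx"],q[1]/q[2]*c["fy"]+c["cy"]
E
python3 - <<'E'
from h import *
c=imaging.calibration("top")
f=lambda x,y:(190+x/3.2-.35,150+y/3.2-.35)
P=lambda x,y,z:np.round(ray(c,*f(x,y),z)[:2],4)
print("holes",P(67,220,.004),P(235,184,.004))
k=[P(*q,.054) for q in((62,152),(208,122),(240,245),(92,278))];print("corners",k,np.mean(k,0))
for a in ((67,220),(235,184)):pass
# right tray
print("right",P(586,110,.054))
print("pins",P(432,154,.095),P(480,272,.095)," tappet",P(350,243,.026))
s=imaging.calibration("side")
g=lambda x,y:(230+x/2.7-.3,150+y/2.7-.3)
for x,y in((219,261),(104,312)):print("side pin",np.round(ray(s,*g(x,y),.095),4))
print("side hole",np.round(ray(s,*g(166,187),.004),4))
o=status.get_obs()
from scipy.spatial.transform import Rotation as R
r=R.from_quat(o["ee_rot"]).as_matrix();print(np.round(r,3))
w=imaging.calibration("wrist");E=np.array(w["extrinsics"]);cam=-E[:3,:3].T@E[:3,3];print("cam in tool",np.round(r.T@(cam-o["tcp_pos"]),3),"fwd",np.round(r.T@E[2,:3],3))
E
```

```text
holes [0.5411 0.191 ] [0.5783 0.0367]
corners [array([0.598 , 0.1904]), array([0.6282, 0.0609]), array([0.5188, 0.0293]), array([0.4864, 0.1592])] [0.55785 0.10995]
right [ 0.6473 -0.2776]
pins [ 0.5988 -0.1353] [ 0.4981 -0.1775]  tappet [ 0.5247 -0.0697]
side pin [ 0.5983 -0.1369  0.095 ]
side pin [ 0.4977 -0.1797  0.095 ]
side hole [0.5794 0.0385 0.004 ]
[[-0.957 -0.     0.289]
 [-0.289  0.001 -0.957]
 [-0.    -1.    -0.001]]
cam in tool [-0.079 -0.144 -0.   ] fwd [ 0.308  0.952 -0.   ]
```

jog_arm(plan=[-30, 0, -14, 0, 0.057, 0, 85, -44, 0, -23, 0, 0, 0, 85, -44, 0, -23, 0, 0, 0, 85, -44, 0, -23, 0, 0, 0, 85, -44, 0, -23, 0, 0, 0, 85], newtons=60)

```text
time_s: 0.65
tcp_pos: [0.3269, -0.3485, 0.2313]
ee_rot: [-0.083, 0.702, -0.702, 0.083]
force: [1.9, -0.3, 0.3]
grip_width: 0.085
```

jog_arm(plan=[-44, 0, -23, 0, 0, 0, 85, -44, 0, -23, 0, 0, 0, 85, -44, 0, -23, 0, 0, 0, 85, -44, 0, -23, 0, 0, 0, 85, -44, 0, -23, 0, 0, 0, 85])

```text
time_s: 1.15
tcp_pos: [0.5141, -0.1851, 0.2312]
ee_rot: [0.083, -0.702, 0.702, -0.083]
force: [0.9, -1.1, 0.0]
grip_width: 0.0849
```

Run:
```python
from h import *
o=status.get_obs();print(o["time_s"],o["tcp_pos"],o["ee_rot"],o["force"])
im=imaging.snapshot("wrist");cv2.imwrite("pics/w1.png",im)
w=imaging.calibration("wrist")
for p in((.5985,-.136,.095),(.498,-.1785,.095)):print(proj(w,p))
```

```text
1.15 [ 0.51414682 -0.1850589   0.23122435] [ 0.0832337  -0.70216885  0.70221926 -0.08318156] [ 0.92425148 -1.05274131  0.04782433]
(np.float64(242.77917222618032), np.float64(75.05643471970728))
(np.float64(268.31309936985366), np.float64(218.10228395513448))
```

View pics/w1.png

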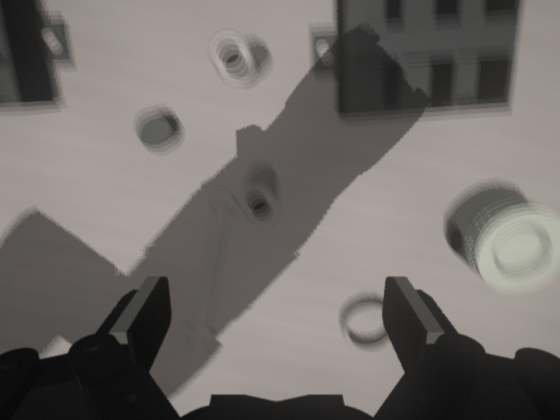

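The frame is motion-blurred: near pin bore at about (257,200), other pin at (235,57), spare tappet at (158,128). I'll let it settle and look again.

Run:
```python
from h import *
imaging.snapshot("side")
im=imaging.snapshot("wrist");cv2.imwrite("pics/w2.png",im)
o=status.get_obs();print(o["time_s"],o["tcp_pos"],o["ee_rot"],o["force"])
w=imaging.calibration("wrist")
for p in((.5985,-.136,.095),(.498,-.1785,.095)):print(proj(w,p))
for nm,(x0,x1,y0,y1) in {"p1":(190,290,20,100),"p2":(215,300,150,250)}.items():
    g=cv2.cvtColor(im,cv2.COLOR_BGR2GRAY)[y0:y1,x0:x1]
    m=(g<45).astype(np.uint8);n,l,s,c=cv2.connectedComponentsWithStats(m)
    for i in range(1,n):
        if s[i,4]>20:
            u,v=c[i]+[x0,y0];print(nm,s[i],u,v,ray(w,u,v,.095))
```

```text
1.3 [ 0.5143924  -0.18453267  0.23071877] [-0.08489067  0.70220121 -0.70181776  0.08461013] [ 0.29960454 -0.14609604  0.78366405]
(np.float64(238.20691908742143), np.float64(66.4972461516279))
(np.float64(264.39994557690414), np.float64(211.48834692749355))
p2 [ 42  59  18  16 237] 265.36708860759495 216.41350210970464 [ 0.49415112 -0.1801938   0.095     ]
```

View pics/w2.png

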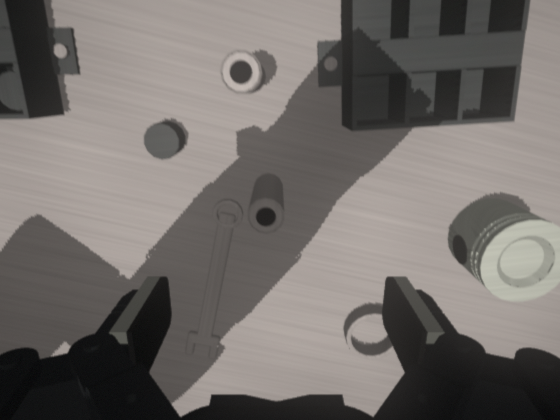

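The second pin (263,215) gives (0.496,-0.179) averaged over three views. Trays: near-base one left (0.559,0.112), look-alike right (0.647,-0.278); only two pins present. I reach for the near pin.

jog_arm(plan=[17, 40, -10, 0, 0, 0, 85, 0, 40, 0, 0, 0, 0, 85, 0, 40, 0, 0, 0, 0, 85, 0, 30, 0, 0, 0, 0, 85, 0, 0, 0, 0, 0, 85])

```text
invalid input
```

Run:
```python
from h import *
im=imaging.snapshot("wrist");cv2.imwrite("pics/w3.png",im)
o=status.get_obs();print(o["time_s"],o["tcp_pos"],o["ee_rot"],o["force"])
```

```text
1.35 [ 0.51324819 -0.18576473  0.23078019] [-0.08443012  0.7022136  -0.70196335  0.08375599] [-0.01811017 -0.14619967 -0.84844983]
```

View pics/w3.png

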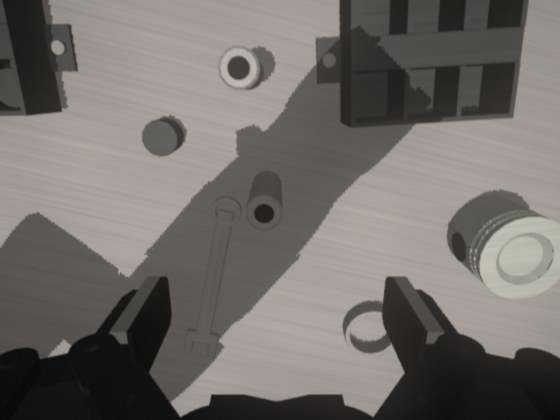

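The view is unchanged; the move was refused because my last row was one number short.

jog_arm(plan=[16, 40, -10, 0, 0, 0, 85, 0, 40, 0, 0, 0, 0, 85, 0, 40, 0, 0, 0, 0, 85, 0, 30, 0, 0, 0, 0, 85, 0, 0, 0, 0, 0, 0, 85])

```text
time_s: 1.85
tcp_pos: [0.4913, -0.1804, 0.078]
ee_rot: [-0.085, 0.704, -0.701, 0.08]
force: [-1.0, -0.0, 0.4]
grip_width: 0.085
```

Run:
```python
from h import *
imaging.snapshot("wrist");im=imaging.snapshot("wrist");cv2.imwrite("pics/w4.png",im)
o=status.get_obs();print(o["time_s"],o["tcp_pos"],o["ee_rot"],o["force"])
```

```text
1.95 [ 0.4944073  -0.18162929  0.08190154] [-0.08289451  0.7023255  -0.70218819  0.08245684] [0.89244622 0.08650825 0.70556232]
```

View pics/w4.png

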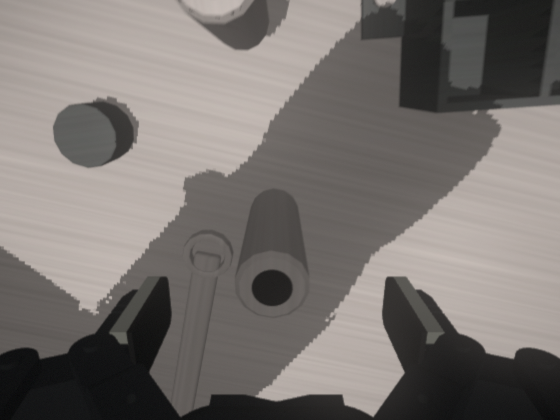

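The pin end is at (272,287), centred between the pads sideways. I compute its position and the remaining offset.

```bash
cat >> h.py <<'E'
from scipy.spatial.transform import Rotation as Ro
def todo(target,p=None):
    o=status.get_obs();r=Ro.from_quat(o["ee_rot"]).as_matrix()
    return np.round(1000*r.T@(np.array(target)-o["tcp_pos"]),1)
E
python3 - <<'E'
from h import *
w=imaging.calibration("wrist");p=ray(w,272,287,.095);print(p);print(todo([p[0],p[1],.06]))
E
```

```text
[ 0.49755399 -0.17895317  0.095     ]
[-3.7 21.9 -1.9]
```

Small correction, down to the grip height, then close.

jog_arm(plan=[-3, 15, -2, 0, 0, 0, 85, 0, 7, 0, 0, 0, 0, 85, 0, 0, 0, 0, 0, 0, 85, 0, 0, 0, 0, 0, 0, 20, 0, 0, 0, 0, 0, 0, 20], newtons=80)

```text
time_s: 2.45
tcp_pos: [0.4979, -0.1785, 0.0602]
ee_rot: [0.083, -0.702, 0.702, -0.084]
force: [-1.0, -0.0, -0.1]
grip_width: 0.0583
```

jog_arm(plan=[0, 0, 0, 0, 0, 0, 20, 0, 0, 0, 0, 0, 0, 20, 0, 0, 0, 0, 0, 0, 20, 0, 0, 0, 0, 0, 0, 20])

```text
time_s: 2.85
tcp_pos: [0.4977, -0.1782, 0.06]
ee_rot: [0.083, -0.702, 0.702, -0.083]
force: [-1.0, 2.0, 5.9]
grip_width: 0.0283
```

jog_arm(plan=[0, -20, 0, 0, 0, 0, 20, 0, -30, 0, 0, 0, 0, 20, 0, -35, 0, 0, 0, 0, 20, 0, -15, 0, 0, 0, 0, 20, 0, 0, 0, 0, 0, 0, 20])

```text
time_s: 3.35
tcp_pos: [0.4986, -0.1787, 0.1612]
ee_rot: [0.082, -0.701, 0.703, -0.084]
force: [0.1, 0.7, -4.3]
grip_width: 0.0282
```

Run:
```python
from h import *
imaging.snapshot("wrist");im=imaging.snapshot("side")
cv2.imwrite("pics/s5.png",cv2.resize(im[150:370,180:420],None,fx=2.5,fy=2.5))
o=status.get_obs();print(o)
```

```text
{'time_s': 3.45, 'q': array([-4.82313674e-01,  3.49437812e-01, -2.69558774e-01,  9.52647851e-01,
        8.70048994e-07,  2.42342580e+00]), 'joint_vel': array([-0.00149702,  0.01855966, -0.01876866, -0.00249152, -0.00031489,
        0.00051548]), 'joint_efforts': array([ 2.43940955e-02, -5.92348194e+01,  3.35459661e+01,  6.16364297e-02,
        5.90409309e-04, -2.84449025e-04]), 'tcp_pos': array([ 0.49703669, -0.17793885,  0.15854213]), 'ee_rot': array([-0.08344081,  0.70236528, -0.70202604,  0.08294628]), 'force': array([-0.55072486, -0.14843448, -4.07773536]), 'ft_torque': array([0.01976496, 0.02412403, 0.01708144]), 'grip_width': 0.027685197022346262}
```

View pics/s5.png

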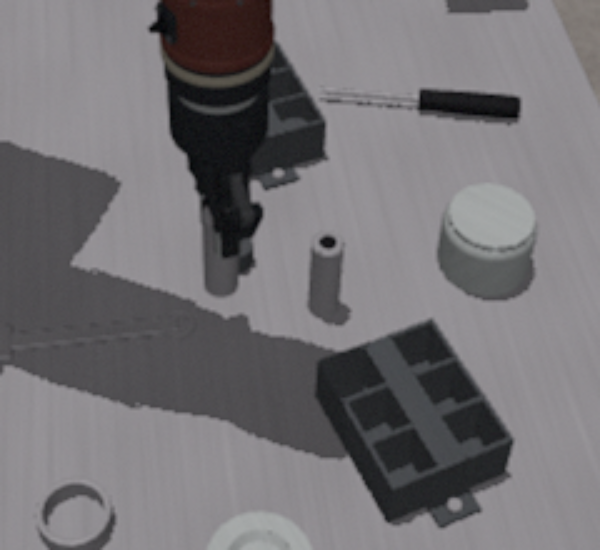

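The pin is off the bench, held upright at crop (221,250); the other things haven't moved. I carry it towards the tray.

jog_arm(plan=[-6, 0, -25, 0, 0, 0, 20, -9, 0, -45, 0, 0, 0, 20, -9, 0, -45, 0, 0, 0, 20, -9, 0, -45, 0, 0, 0, 20, -9, 0, -45, 0, 0, 0, 20])

```text
time_s: 3.95
tcp_pos: [0.4889, 0.0327, 0.1576]
ee_rot: [-0.084, 0.702, -0.702, 0.082]
force: [0.8, 0.4, -3.0]
grip_width: 0.028
```

jog_arm(plan=[-7, 0, -45, 0, 0, 0, 20, -4, 0, -30, 0, 0, 0, 20, 0, 0, -8, 0, 0, 0, 20, 0, 0, 0, 0, 0, 0, 20, 0, 0, 0, 0, 0, 0, 20])

```text
time_s: 4.45
tcp_pos: [0.4813, 0.1134, 0.1585]
ee_rot: [0.084, -0.702, 0.702, -0.083]
force: [-0.0, -0.0, -3.8]
grip_width: 0.0281
```

Run:
```python
from h import *
imaging.snapshot("side");im=imaging.snapshot("wrist");cv2.imwrite("pics/w6.png",im)
cv2.imwrite("pics/w6b.png",cv2.convertScaleAbs(im,alpha=2.5))
o=status.get_obs();print(o["time_s"],o["tcp_pos"],o["ee_rot"],o["force"],o["grip_width"])
```

```text
4.55 [0.48171998 0.1130275  0.15887535] [ 0.08287805 -0.70214857  0.70237493 -0.08238977] [ 0.49751609  1.02130709 -3.59733064] 0.027976587913806875
```

View pics/w6b.png

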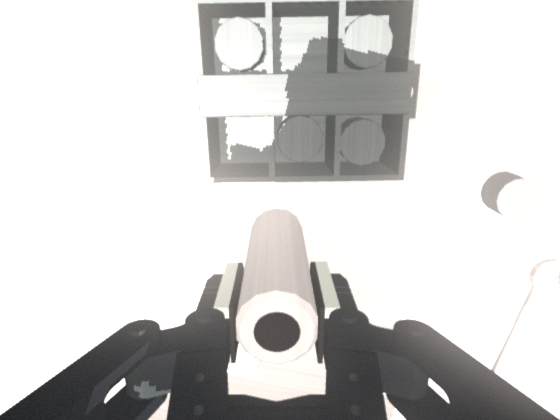

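Run:
```python
from h import *
im=cv2.imread("pics/w6.png")
cv2.imwrite("pics/w6c.png",cv2.convertScaleAbs(cv2.resize(im[0:200,170:440],None,fx=2.9,fy=2.9,interpolation=cv2.INTER_CUBIC),alpha=1.5))
```

```text
(no output)
```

View pics/w6c.png

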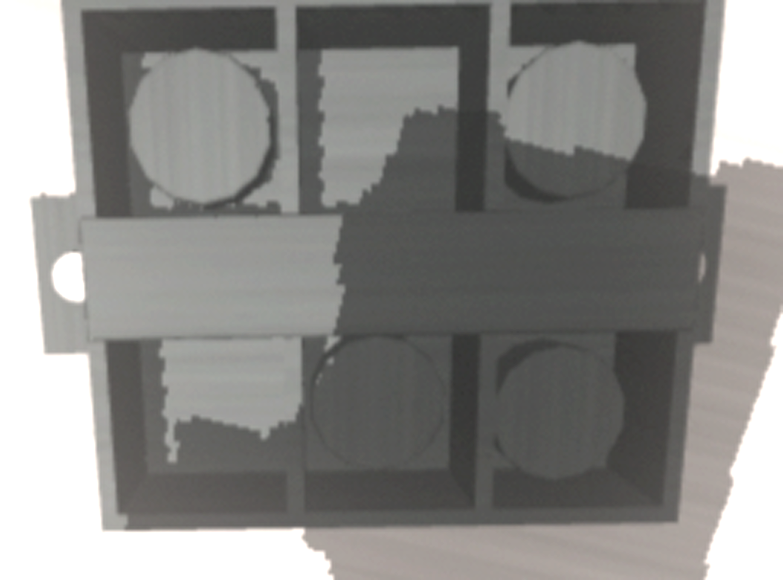

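Run:
```python
from h import *
w=imaging.calibration("wrist")
f=lambda x,y:ray(w,170+x/2.9-.33,y/2.9-.33,.054)[:2]
A=f(103,529);B=f(678,522);L=f(62,0);Rr=f(722,0)
r1=f(90,340);r2=f(80,215);r3=f(690,330)
print(A,B,np.linalg.norm(A-B),"len should be .136")
d=(B-A)/np.linalg.norm(B-A); 
if d[0]<0:pass
e=np.array([-d[1],d[0]]); print("d",d,"e",e)
print("near edge->rib near, rib far (44,70):",(r1-A)@e,(r2-A)@e, "r3",(r3-A)@e)
mid=(A+B)/2; C=mid+e*.057; print("C",C)
Cr=(r1+r2)/2; print("rib mid off", (Cr-A)@e)
for s,n in((L,'L'),(Rr,'R')):print(n,(s-A)@d,(s-A)@e)
print("BL cell",C-33e-3*e-.044*d,"TM",C+33e-3*e)
t=C-33e-3*e-.044*d
print(todo([t[0],t[1],.16]))
# tappet tops BM
```

```text
[0.48701915 0.16481191] [0.52029497 0.03257141] 0.1363628581757008 len should be .136
d [ 0.24402403 -0.96976918] e [0.96976918 0.24402403]
near edge->rib near, rib far (44,70): 0.04370307685841057 0.07016327676857453 r3 0.0442036723033051
C [0.5589339  0.11260103]
rib mid off 0.05693317681349255
L -0.0004175103633828813 0.11173229723894013
R 0.1351539845863125 0.11003975630358889
BL cell [0.51619446 0.14721808] TM [0.59093629 0.12065382]
[-41.5  -1.2 -25.3]
```

Tray length measured 136.4 mm, rib 43.7–70.2 mm, so the fit agrees. Tappet discs show in four cells; the bare ones appear to be near-left (0.516,0.147) and far-middle (0.591,0.121). I feel near-left first.

jog_arm(plan=[-20, 0, -13, 0, 0, 0, 20, -21, 0, -12, 0, 0, 0, 20, 0, 20, 0, 0, 0, 0, 20, 0, 15, 0, 0, 0, 0, 20, 0, 0, 0, 0, 0, 0, 20])

```text
time_s: 5.05
tcp_pos: [0.5145, 0.1468, 0.1223]
ee_rot: [0.084, -0.702, 0.702, -0.081]
force: [-1.1, 0.1, -4.3]
grip_width: 0.0282
```

Run:
```python
from h import *
im=imaging.snapshot("side");imw=imaging.snapshot("wrist")
print(todo([.5162,.1472,.064]))
a=cv2.resize(im[120:260,200:350],None,fx=3.2,fy=3.2);b=imw
cv2.imwrite("pics/s7.png",cv2.convertScaleAbs(a,alpha=1.8));cv2.imwrite("pics/w7.png",cv2.convertScaleAbs(b,alpha=2))
o=status.get_obs();print(o["time_s"],o["tcp_pos"],o["ee_rot"],o["force"],o["grip_width"])
```

```text
[-0.4 60.4  0.2]
5.15 [0.51580003 0.14726764 0.12442404] [ 0.08290725 -0.70221283  0.70229043 -0.08253297] [ 1.24173523 -0.21635132 -3.55556029] 0.028057749711939823
```

View pics/s7.png

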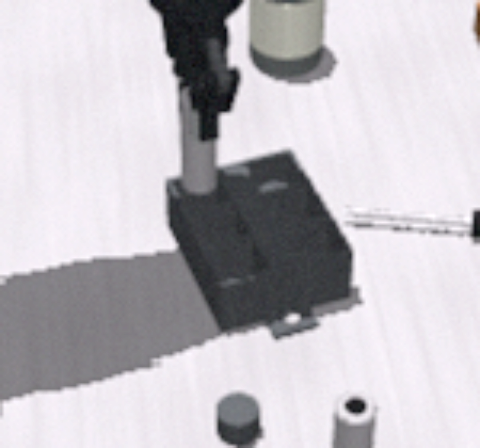

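View pics/w7.png

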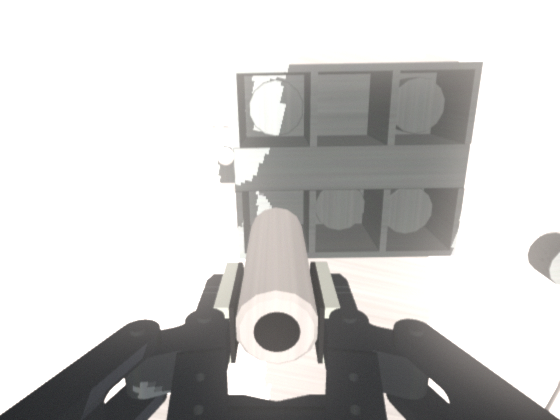

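The pin hangs over the near-left cell (wrist: bottom end near (276,212), cell spanning columns 245–307). I lower it by feel.

jog_arm(plan=[0, 8, 0, 0, 0, 0, 20, 0, 8, 0, 0, 0, 0, 20, 0, 8, 0, 0, 0, 0, 20, 0, 0, 0, 0, 0, 0, 20])

```text
time_s: 5.55
tcp_pos: [0.5148, 0.1479, 0.0991]
ee_rot: [0.084, -0.702, 0.702, -0.082]
force: [0.3, -0.2, -4.0]
grip_width: 0.0281
```

jog_arm(plan=[0, 5, 0, 0, 0, 0, 20, 0, 5, 0, 0, 0, 0, 20, 0, 5, 0, 0, 0, 0, 20, 0, 0, 0, 0, 0, 0, 20])

```text
time_s: 5.95
tcp_pos: [0.5152, 0.148, 0.0845]
ee_rot: [0.084, -0.702, 0.702, -0.083]
force: [-0.6, 0.7, -3.7]
grip_width: 0.0284
```

Below tappet height with no contact, so the cell is empty. I continue to the floor.

jog_arm(plan=[0, 5, 0, 0, 0, 0, 20, 0, 5, 0, 0, 0, 0, 20, 0, 4, 0, 0, 0, 0, 20, 0, 2, 0, 0, 0, 0, 20, 0, 0, 0, 0, 0, 0, 20])

```text
time_s: 6.45
tcp_pos: [0.5155, 0.1481, 0.069]
ee_rot: [-0.083, 0.702, -0.702, 0.083]
force: [-0.0, -1.1, -4.1]
grip_width: 0.0282
```

jog_arm(plan=[0, 2, 0, 0, 0, 0, 20, 0, 1.5, 0, 0, 0, 0, 20, 0, 0, 0, 0, 0, 0, 20])

```text
time_s: 6.75
tcp_pos: [0.5156, 0.1481, 0.0657]
ee_rot: [0.083, -0.702, 0.702, -0.083]
force: [-0.9, -0.5, -3.4]
grip_width: 0.0284
```

jog_arm(plan=[0, 1, 0, 0, 0, 0, 20, 0, 1, 0, 0, 0, 0, 20, 0, 0, 0, 0, 0, 0, 20])

```text
time_s: 7.05
tcp_pos: [0.5159, 0.1482, 0.064]
ee_rot: [-0.083, 0.702, -0.702, 0.083]
force: [-0.5, 0.5, -2.0]
grip_width: 0.0282
```

jog_arm(plan=[0, 0.7, 0, 0, 0, 0, 20, 0, 0, 0, 0, 0, 0, 20])

```text
time_s: 7.25
tcp_pos: [0.5161, 0.1482, 0.0639]
ee_rot: [-0.083, 0.702, -0.702, 0.084]
force: [-2.1, 0.1, 7.7]
grip_width: 0.0284
```

Force went from −4 to +7.7 N at TCP z 0.064 (the floor height). Release and rise.

jog_arm(plan=[0, 0, 0, 0, 0, 0, 36, 0, 0, 0, 0, 0, 0, 46, 0, 0, 0, 0, 0, 0, 60, 0, 0, 0, 0, 0, 0, 60, 0, 0, 0, 0, 0, 0, 60])

```text
time_s: 7.75
tcp_pos: [0.5157, 0.1481, 0.0631]
ee_rot: [0.083, -0.702, 0.702, -0.083]
force: [0.1, -0.1, 0.7]
grip_width: 0.0599
```

jog_arm(plan=[0, -20, 0, 0, 0, 0, 60, 0, -40, 0, 0, 0, 0, 75, 0, -45, 0, 0, 0, 0, 85, 0, -45, 0, 0, 0, 0, 85, 0, 0, 0, 0, 0, 0, 85])

```text
time_s: 8.25
tcp_pos: [0.5189, 0.1486, 0.219]
ee_rot: [-0.08, 0.702, -0.702, 0.087]
force: [0.9, 0.5, -0.5]
grip_width: 0.085
```

Run:
```python
from h import *
im=imaging.snapshot("side");imw=imaging.snapshot("wrist")
print(todo([.53,-.15,.21]))
a=cv2.resize(im[120:260,200:350],None,fx=3.2,fy=3.2)
cv2.imwrite("pics/s8.png",np.hstack([cv2.convertScaleAbs(a,alpha=1.8),]));cv2.imwrite("pics/w8.png",cv2.convertScaleAbs(imw,alpha=1.8))
w=imaging.calibration("wrist");print("pin top expected if down",proj(w,(.5162,.1475,.099)),"z up 26",proj(w,(.5162,.1475,.125)))
s=imaging.calibration("side");print("side exp",proj(s,(.5162,.1475,.099)))
o=status.get_obs();print(o["time_s"],o["tcp_pos"],o["force"],o["grip_width"])
```

```text
[ 56.5   4.1 293.1]
pin top expected if down (np.float64(277.4434743403652), np.float64(202.54711348289894)) z up 26 (np.float64(277.55377484041105), np.float64(213.98726137742491))
side exp (np.float64(262.51693274699363), np.float64(165.89179186160487))
8.35 [0.51643748 0.14823355 0.21413476] [ 0.22716192 -0.08933211 -0.26827511] 0.08516167757747381
```

View pics/s8.png

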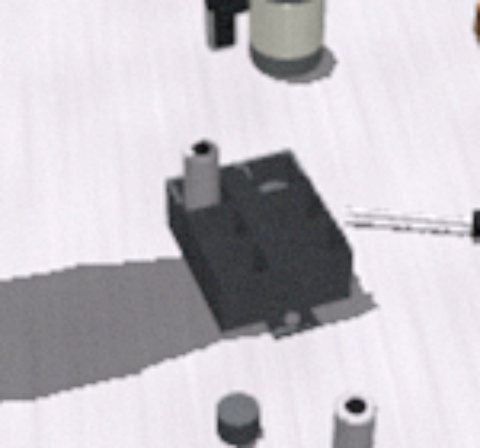

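View pics/w8.png

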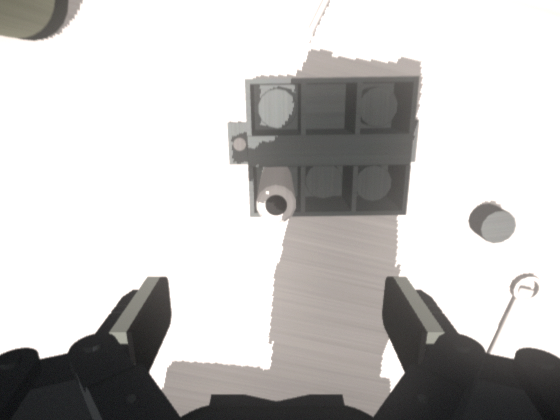

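Pin one stands in the near-left cell: its end at (276,204) matches the on-floor prediction (277,203), not (278,214); the side view matches too. Now the second pin.

jog_arm(plan=[0, 0, 30, 0, 0, 0, 85, 0, 0, 48, 0, 0, 0, 85, 0, 0, 48, 0, 0, 0, 85, 0, 0, 48, 0, 0, 0, 85, 1, 0, 48, 0, 0, 0, 85])

```text
time_s: 8.85
tcp_pos: [0.566, -0.0696, 0.2115]
ee_rot: [-0.084, 0.703, -0.702, 0.082]
force: [0.9, 0.2, -0.4]
grip_width: 0.0849
```

jog_arm(plan=[1, 0, 45, 0, 0, 0, 85, 0, 20, 27, 0, 0, 0, 85, 0, 40, 0, 0, 0, 0, 85, 0, 35, 0, 0, 0, 0, 85, 0, 0, 0, 0, 0, 0, 85])

```text
time_s: 9.35
tcp_pos: [0.5781, -0.137, 0.1122]
ee_rot: [-0.086, 0.704, -0.7, 0.08]
force: [-1.4, -0.0, -0.5]
grip_width: 0.0846
```

Run:
```python
from h import *
imaging.snapshot("side");im=imaging.snapshot("wrist");cv2.imwrite("pics/w9.png",im)
o=status.get_obs();print(o["time_s"],o["tcp_pos"],o["ee_rot"],o["force"])
print(proj(imaging.calibration("wrist"),(.597,-.137,.095)),todo((.597,-.137,.06)))
```

```text
9.45 [ 0.58164073 -0.13781638  0.11754827] [-0.08400644  0.7026347  -0.70175596  0.082377  ] [-0.63283235  0.16026196  0.16366837]
(np.float64(282.5305785667357), np.float64(227.79263929119946)) [-15.2  57.5   2.9]
```

View pics/w9.png

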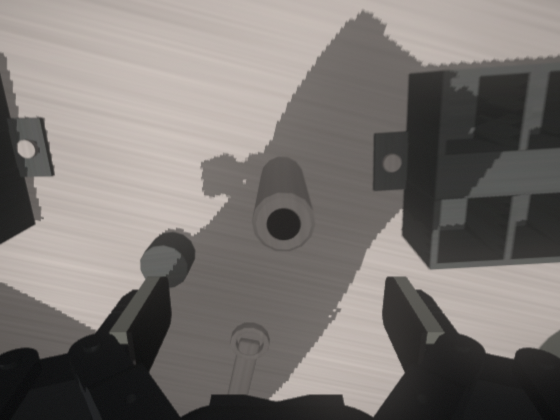

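Pin two's end is at (284,223), close to prediction, about 2 mm farther out. Descend and grip.

jog_arm(plan=[-17, 15, 3, 0, 0, 0, 85, 0, 30, 0, 0, 0, 0, 85, 0, 12, 0, 0, 0, 0, 85, 0, 0, 0, 0, 0, 0, 85, 0, 0, 0, 0, 0, 0, 60])

```text
time_s: 9.95
tcp_pos: [0.6002, -0.1373, 0.0625]
ee_rot: [0.083, -0.702, 0.702, -0.084]
force: [0.2, 0.3, 0.2]
grip_width: 0.0729
```

Run:
```python
from h import *
im=imaging.snapshot("wrist");cv2.imwrite("pics/w10.png",im)
o=status.get_obs();print(o["time_s"],o["tcp_pos"],o["force"],proj(imaging.calibration("wrist"),(*o["tcp_pos"][:2],.095)))
```

```text
10.0 [ 0.60053041 -0.13742406  0.06282651] [ 0.25541298 -0.08887248  0.54863138] (np.float64(276.8361756745344), np.float64(323.9229363867349))
```

View pics/w10.png

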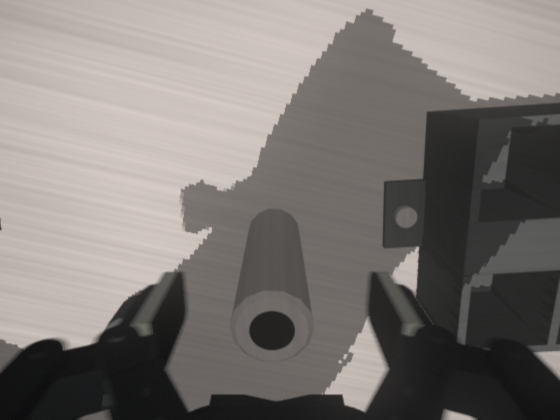

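Pin end at (272,328) against (277,324) for dead centre; shift 2 mm and close.

jog_arm(plan=[2, 2, -2, 0, 0, 0, 60, 0, 0, 0, 0, 0, 0, 60, 0, 0, 0, 0, 0, 0, 20, 0, 0, 0, 0, 0, 0, 20, 0, 0, 0, 0, 0, 0, 20])

```text
time_s: 10.5
tcp_pos: [0.5976, -0.1359, 0.0597]
ee_rot: [0.083, -0.702, 0.702, -0.083]
force: [-1.2, -0.0, 4.6]
grip_width: 0.028
```

jog_arm(plan=[0, 0, 0, 0, 0, 0, 20, 0, 0, 0, 0, 0, 0, 20, 0, 0, 0, 0, 0, 0, 20])

```text
time_s: 10.8
tcp_pos: [0.5976, -0.1359, 0.0597]
ee_rot: [0.083, -0.702, 0.702, -0.083]
force: [-1.8, -0.3, 5.8]
grip_width: 0.0282
```

jog_arm(plan=[0, -20, 0, 0, 0, 0, 20, 0, -40, 0, 0, 0, 0, 20, 0, -40, 0, 0, 0, 0, 20, 0, 0, 0, 0, 0, 0, 20, 0, 0, 0, 0, 0, 0, 20])

```text
time_s: 11.3
tcp_pos: [0.5974, -0.1357, 0.1591]
ee_rot: [0.083, -0.702, 0.702, -0.083]
force: [-1.2, -0.2, -5.5]
grip_width: 0.0281
```

Run:
```python
from h import *
o=status.get_obs();print(o["time_s"],o["tcp_pos"],o["force"]);print(todo([.5909,.1207,.16]))
```

```text
11.3 [ 0.59739964 -0.13574701  0.15911449] [-1.19692584 -0.17188823 -5.50284204]
[ -53.6   -0.9 -250.9]
```

jog_arm(plan=[-5, 0, -25, 0, 0, 0, 20, -10, 0, -45, 0, 0, 0, 20, -10, 0, -45, 0, 0, 0, 20, -10, 0, -45, 0, 0, 0, 20, -10, 0, -45, 0, 0, 0, 20])

```text
time_s: 11.8
tcp_pos: [0.5914, 0.0758, 0.1567]
ee_rot: [-0.084, 0.702, -0.702, 0.082]
force: [0.9, -1.4, -3.7]
grip_width: 0.0284
```

jog_arm(plan=[-6, 0, -34, 0, 0, 0, 20, -2.6, 0, -12, 0, 0, 0, 20, 0, 20, 0, 0, 0, 0, 20, 0, 15, 0, 0, 0, 0, 20, 0, 0, 0, 0, 0, 0, 20])

```text
time_s: 12.3
tcp_pos: [0.588, 0.1204, 0.1203]
ee_rot: [-0.086, 0.702, -0.702, 0.081]
force: [0.4, 0.7, -4.2]
grip_width: 0.028
```

Run:
```python
from h import *
im=imaging.snapshot("side");imw=imaging.snapshot("wrist")
print(todo([.5909,.1207,.064]))
a=cv2.resize(im[120:260,200:350],None,fx=3.2,fy=3.2)
cv2.imwrite("pics/s11.png",cv2.convertScaleAbs(a,alpha=1.8));cv2.imwrite("pics/w11.png",cv2.convertScaleAbs(imw,alpha=2))
o=status.get_obs();print(o["time_s"],o["tcp_pos"],o["force"],o["grip_width"])
```

```text
[-1.2 59.  -0.1]
12.4 [0.58991612 0.12039561 0.12304094] [-0.40182861 -0.4980537  -3.94653323] 0.028068506151656323
```

View pics/s11.png

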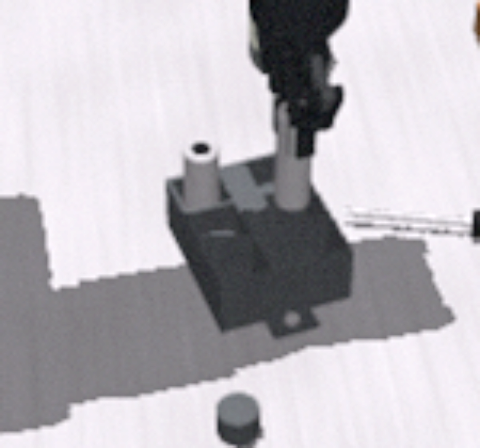

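View pics/w11.png

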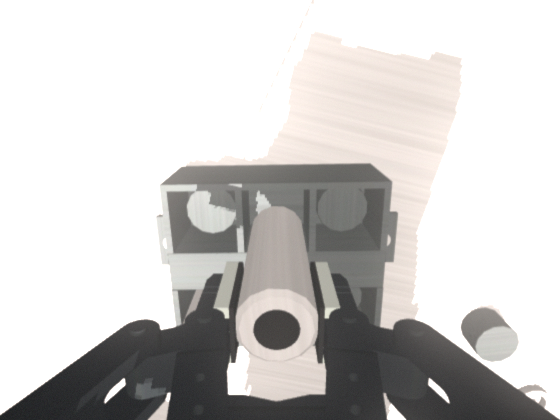

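The pin hangs over the far-middle cell (bottom end around (276,212), cell columns 242–312), with tappets visible either side. Lower by feel.

jog_arm(plan=[-1, 8, 0, 0, 0, 0, 20, 0, 8, 0, 0, 0, 0, 20, 0, 7, 0, 0, 0, 0, 20, 0, 0, 0, 0, 0, 0, 20])

```text
time_s: 12.8
tcp_pos: [0.5909, 0.121, 0.0998]
ee_rot: [-0.084, 0.702, -0.702, 0.082]
force: [-0.3, 0.3, -3.6]
grip_width: 0.0281
```

jog_arm(plan=[0, 5, 0, 0, 0, 0, 20, 0, 5, 0, 0, 0, 0, 20, 0, 5, 0, 0, 0, 0, 20, 0, 0, 0, 0, 0, 0, 20])

```text
time_s: 13.2
tcp_pos: [0.5912, 0.1211, 0.0853]
ee_rot: [-0.084, 0.702, -0.702, 0.083]
force: [-1.3, 0.3, -4.1]
grip_width: 0.0283
```

Past tappet height (0.090) with no contact; this cell is empty too.

jog_arm(plan=[0, 5, 0, 0, 0, 0, 20, 0, 5, 0, 0, 0, 0, 20, 0, 5, 0, 0, 0, 0, 20, 0, 2, 0, 0, 0, 0, 20, 0, 0, 0, 0, 0, 0, 20])

```text
time_s: 13.7
tcp_pos: [0.5914, 0.1211, 0.0686]
ee_rot: [-0.083, 0.702, -0.702, 0.083]
force: [-0.5, -0.4, -5.1]
grip_width: 0.0285
```

jog_arm(plan=[0, 1.5, 0, 0, 0, 0, 20, 0, 1, 0, 0, 0, 0, 20, 0, 0, 0, 0, 0, 0, 20])

```text
time_s: 14.0
tcp_pos: [0.5917, 0.1211, 0.0666]
ee_rot: [-0.083, 0.702, -0.702, 0.083]
force: [0.4, 0.8, -3.4]
grip_width: 0.0282
```

jog_arm(plan=[0, 1, 0, 0, 0, 0, 20, 0, 0, 0, 0, 0, 0, 20])

```text
time_s: 14.2
tcp_pos: [0.5917, 0.1211, 0.0655]
ee_rot: [-0.083, 0.702, -0.702, 0.083]
force: [0.2, 0.1, -3.5]
grip_width: 0.0282
```

jog_arm(plan=[0, 1, 0, 0, 0, 0, 20, 0, 0, 0, 0, 0, 0, 20])

```text
time_s: 14.4
tcp_pos: [0.5917, 0.1212, 0.0645]
ee_rot: [-0.083, 0.702, -0.702, 0.083]
force: [0.3, 0.5, -4.3]
grip_width: 0.0282
```

jog_arm(plan=[0, 0.7, 0, 0, 0, 0, 20, 0, 0, 0, 0, 0, 0, 20])

```text
time_s: 14.6
tcp_pos: [0.5917, 0.1211, 0.0638]
ee_rot: [0.083, -0.702, 0.702, -0.083]
force: [0.7, 0.1, -3.2]
grip_width: 0.0282
```

jog_arm(plan=[0, 0.7, 0, 0, 0, 0, 20, 0, 0, 0, 0, 0, 0, 20])

```text
time_s: 14.8
tcp_pos: [0.5919, 0.1211, 0.0637]
ee_rot: [0.083, -0.702, 0.702, -0.083]
force: [-2.0, -0.3, 2.9]
grip_width: 0.0278
```

Contact at the floor height; a touch more to confirm before letting go.

jog_arm(plan=[0, 0.4, 0, 0, 0, 0, 20, 0, 0, 0, 0, 0, 0, 20])

```text
time_s: 15.0
tcp_pos: [0.592, 0.1212, 0.0636]
ee_rot: [0.083, -0.702, 0.702, -0.083]
force: [-2.1, -0.2, 7.2]
grip_width: 0.0278
```

jog_arm(plan=[0, 0, 0, 0, 0, 0, 36, 0, 0, 0, 0, 0, 0, 46, 0, 0, 0, 0, 0, 0, 60, 0, 0, 0, 0, 0, 0, 60, 0, 0, 0, 0, 0, 0, 60])

```text
time_s: 15.5
tcp_pos: [0.5918, 0.1211, 0.0627]
ee_rot: [0.083, -0.702, 0.702, -0.083]
force: [0.1, -0.5, -0.1]
grip_width: 0.0603
```

jog_arm(plan=[0, -20, 0, 0, 0, 0, 60, 0, -40, 0, 0, 0, 0, 75, 0, -45, 0, 0, 0, 0, 85, 0, -45, 0, 0, 0, 0, 85, 0, 0, 0, 0, 0, 0, 85])

```text
time_s: 16.0
tcp_pos: [0.595, 0.1215, 0.2193]
ee_rot: [0.08, -0.702, 0.702, -0.087]
force: [1.0, 0.1, -1.0]
grip_width: 0.0853
```

jog_arm(plan=[40, 0, 0, 0, 0, 0, 85, 40, 0, 0, 0, 0, 0, 85, 20, 0, 0, 0, 0, 0, 85, 0, 0, 0, 0, 0, 0, 85, 0, 0, 0, 0, 0, 0, 85])

```text
time_s: 16.5
tcp_pos: [0.4949, 0.0978, 0.213]
ee_rot: [0.083, -0.702, 0.702, -0.083]
force: [0.5, -0.4, 0.1]
grip_width: 0.085
```

Run:
```python
from h import *
im=imaging.snapshot("side");imw=imaging.snapshot("wrist")
a=cv2.resize(im[100:370,180:420],None,fx=2.2,fy=2.2)
cv2.imwrite("pics/s12.png",cv2.convertScaleAbs(a,alpha=1.5));cv2.imwrite("pics/w12.png",cv2.convertScaleAbs(imw,alpha=1.6))
w=imaging.calibration("wrist");s=imaging.calibration("side")
for p in((.5162,.1475),(.5917,.1211)):
  print("down",proj(w,(*p,.099)),"on tappet",proj(w,(*p,.125)),"side",proj(s,(*p,.099)))
o=status.get_obs();print(o["time_s"],o["tcp_pos"],o["force"],o["grip_width"])
```

```text
down (np.float64(214.50805985533066), np.float64(159.00306792880275)) on tappet (np.float64(207.98191806616111), np.float64(166.46180566102262)) side (np.float64(262.51693274699363), np.float64(165.89179186160487))
down (np.float64(276.39683606532526), np.float64(55.369643017784455)) on tappet (np.float64(276.3966724439278), np.float64(51.56599339901186)) side (np.float64(292.4567282741035), np.float64(170.384374082882))
16.6 [0.49550638 0.09787225 0.2127486 ] [ 0.79999443 -0.46570094  0.28307364] 0.08486854351055272
```

View pics/s12.png

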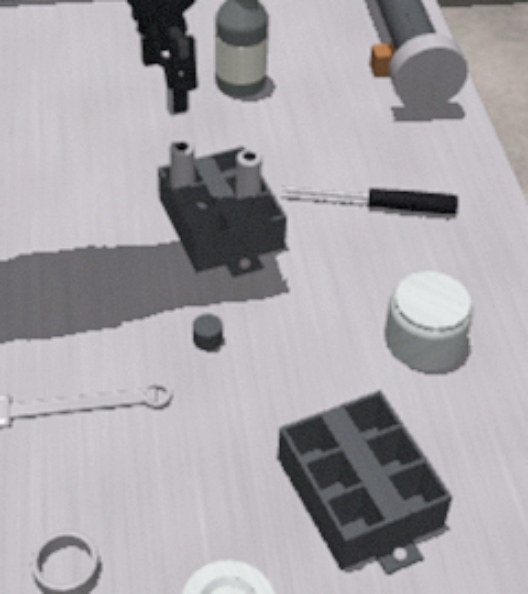

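View pics/w12.png

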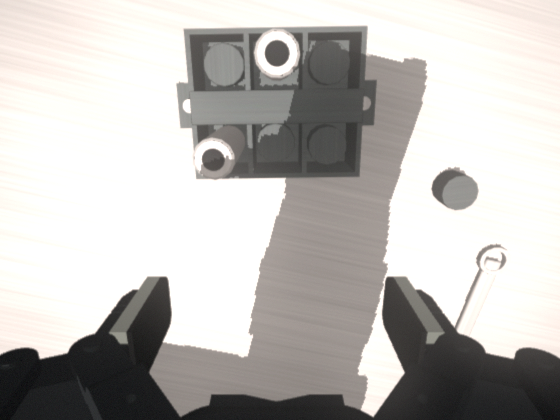

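Both pins stand upright in their cells: bores at wrist (213,158) and (277,54), side (262,166) and (293,171), within about 2 px of the on-floor predictions. The bystanders are where they were.

```bash
python3 -c "
from cell import ctrl; print(ctrl.hand_in())"
```

```text
the job is handed in; nothing more can be done
None
```

Both piston pins are standing upright on the floor of their own empty cells in the tray nearest the robot's base. One is in the near-left cell and the other in the far-middle cell, as the wrist camera sees them. I handed the job in at about 16.6 s of the 72 s allowed.

- **Feeling the cells:** Each pin went past tappet height without touching anything. It met the floor at TCP z of about 0.064 m, where the force changed from about −4 N to about +7 N. I only let go after that.
- **Final pictures:** In the side and wrist views, both pin tops lie within about 2 px of where they should be if the pins are on the floor. For the far-middle pin this alone is weak evidence. From the wrist, on-floor and on-tappet differ by only about 4 px, and the pin appeared between the two. The force and height readings are what confirm it.
- **Other objects:** Nothing else in view looks moved, and the gripper was open and clear of everything at hand-in.
- **Mistakes and disagreements:** One move call was refused because I left out a number; nothing moved. The gripper read about 28 mm on the 30 mm pins, but both grips held.

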